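Put the microscope objectives away in reverse order

ROBOT

A 7-joint arm with a two-finger parallel gripper is mounted at the origin on the work surface. World frame = base frame: x ahead of the robot, y to its left, z up, the work surface at z = 0. Lengths are in m, angles in degrees, forces in N, time in s.
With the tool pointing down it reaches from about 0.35 to 0.9 m from the base axis. Payload 19.9 kg.
Tool frame: the origin (TCP) lies at the very end of the fingers, on their centre line; the grasp point (between the pads) lies 19 mm behind it (arm.grip_depth is the distance from the TCP to the grasp point, in m); z points along the fingers, x is the direction in which the jaws open and shut, and the axes are right-handed (so a half turn about z gives the same grasp; the last joint's range is limited). The gripper opens to 94 mm and grips with 3 to 60 N. Pads are 16 mm wide; open, the fingers measure 119 mm over their backs; the gripper's body (75 mm by 177 mm) begins 78 mm behind the grasp point.
Start: joints at [-67.695, 23.915, -0.59, 92.452, 0.269, 63.638, -3.037], TCP at [0.261, 0.568, 0.205] pointing down, gripper open.
Joint ranges: [-161.28, 161.28], [-22.2, 115.67], [-73.04, 71.86], [3.21, 147.25], [-68.34, 248.33], [10.77, 114.83], [-161.83, 161.83]. Speed limits (degrees/s): [108.29, 108.29, 136.94, 136.94, 172.46, 172.46, 172.46].

INTERFACE

Orientations are given as [roll, pitch, yaw] about the fixed x, y, z axes, in that order (R = Rz(yaw) Ry(pitch) Rx(roll)).
In Python, from station import arm gives the robot as it stands. The module is installed in compiled form; this text tells all that it offers.
- The arm moves only by the tool servo_tool, never from a script. Its argument "motion" is a list of rows, each a list of 7 numbers: the shift along the tool's x, y, z in mm, then the turn, a rotation vector about the tool's x, y, z in rad, then the opening in per cent of the stroke, from 0 (shut) to 100 (fully open). In form: [[tx, ty, tz, wx, wy, wz, jaw], ...]. A call has 1 to 10 rows; each row shifts and turns the commanded pose from where the row before left it, along the tool's axes as they then stand; what a row does not reach is not made up. A row lasts 1/8 s, in which the tool goes at most 62.5 mm and 10.7 degrees, less where a joint would pass 70% of its speed; a pose out of reach is approached as far as the arm can. A call is refused whole if a number of a shift passes 62.5 or a number of a turn 0.188, either way. A call with a gripper value outside its range is refused whole. The fingers move at their own pace and stop on an object; "force" is the grip in N (left out, the last holds). Time passes only in rows, so rows that do not move let the fingers close. It gives the time, the measured TCP pose, the force and the opening at its end, in the units of the state.
- arm.state(): the state, without advancing time (a new reading comes with each control period).
- arm.read_camera(name): name is "side" or "top"; returns a dict with "img" (420x560x3 uint8, blue, green, red), "intrinsics" (3x3 intrinsics, pixels), "xyz" and "attitude" of the camera in the world. Camera axes: x right, y up, looking along -z (the intrinsics and any distortion apply to the point x, -y, -z); pixel columns grow to the right and rows downward; lengths in m; the calibration is good to about 2 mm. A picture is of the moment at which its call begins. There is no depth.
- arm.sign_off(): hands the job in, once; it reports no verdict.
The state is a dict: "clock": time; "qpos": joint angles; "qvel": joint speeds; "joint_efforts": joint torques, N m; "eef_pos": TCP position; "ee_rot": TCP orientation; "force": force on the tool from outside, world axes, zero at the start; "ft_torque": the same for the moment, N m; "finger_gap": finger opening in m.
Only numpy, scipy, OpenCV 4.12 (cv2) and the standard library are available. Lean on these libraries where they do the work, as an engineer would, in place of code of your own. Each camera call takes 0.05 s, during which the arm holds its last target. There are 200 camera calls.

TASK

Move the four microscope objectives from the ring nests on the flat tray into the four pockets of the storage rack, one to a pocket, in reverse order: the one at the left end of the tray goes to the right end of the rack, and so on, left and right as seen from the robot for both. Keep them upright on their threads, seat each flat on the floor of its pocket, let go of them all, and leave the other things on the bench alone.

Things in the scene. Friction and masses are not known exactly. Their poses are not given: they have to be found in the camera images.
- obj_stubby: Steel microscope objective, upright on its thread, nose and black front lens up; origin at the centre of its underside, z up along its axis, round. The short, widest one: 46 mm tall, barrel 36 mm in diameter from 6 to 42 mm above the underside, blunt broad front. Grasp 30 to 38 mm above the underside (thin dark ring on the barrel at 34 mm). 160 g +-30 %.
- obj_straight: Steel microscope objective, upright on its thread, nose and black front lens up; origin at the centre of its underside, z up along its axis, round. The second shortest: 56 mm tall, plain barrel 28 mm in diameter from 6 to 45 mm, then a short cone to a 14 mm wide front. Grasp 30 to 38 mm above the underside (thin dark ring on the barrel at 34 mm). 110 g +-30 %.
- obj_collared: Steel microscope objective, upright on its thread, nose and black front lens up; origin at the centre of its underside, z up along its axis, round. The one with a wide dark collar (39 mm in diameter, 6 to 13 mm above the underside): 66 mm tall, barrel 31 mm in diameter up to 46 mm, then a stepped nose to 11 mm. Grasp 30 to 38 mm above the underside (thin dark ring on the barrel at 34 mm). 150 g +-30 %.
- obj_slim: Steel microscope objective, upright on its thread, nose and black front lens up; origin at the centre of its underside, z up along its axis, round. The tallest and thinnest: 74 mm tall, barrel 23 mm in diameter from 6 to 54 mm, then a long pointed nose to 9 mm. Grasp 30 to 38 mm above the underside (thin dark ring on the barrel at 34 mm). 100 g +-30 %.
- tray: Flat blue-grey tray the objectives come from, 90 x 270 x 12 mm, fixed. Origin at the centre of its underside, y along its length (roughly to the robot's left, yaw within 0.25 rad), z up. Its top carries four ring nests in a row on its y axis, at y = -90, -30, +30 and +90 mm.
- nest_stubby: Light grey ring nest fixed on the tray, bore 48 mm, outer diameter 55 mm, 10 mm high; the stubby objective stands in it at the start (on the tray's top, within about 2 mm of the ring's centre). Origin at the centre of its underside (12 mm above the bench). The nests' order along the tray changes at every start; they stay put.
- nest_straight: Light grey ring nest fixed on the tray, bore 41 mm, outer diameter 48 mm, 10 mm high; the straight objective stands in it at the start (on the tray's top, within about 2 mm of the ring's centre). Origin at the centre of its underside (12 mm above the bench). The nests' order along the tray changes at every start; they stay put.
- nest_collared: Light grey ring nest fixed on the tray, bore 45 mm, outer diameter 52 mm, 10 mm high; the collared objective stands in it at the start (on the tray's top, within about 2 mm of the ring's centre). Origin at the centre of its underside (12 mm above the bench). The nests' order along the tray changes at every start; they stay put.
- nest_slim: Light grey ring nest fixed on the tray, bore 37 mm, outer diameter 44 mm, 10 mm high; the slim objective stands in it at the start (on the tray's top, within about 2 mm of the ring's centre). Origin at the centre of its underside (12 mm above the bench). The nests' order along the tray changes at every start; they stay put.
- rack: Light grey storage rack, 80 x 250 x 22 mm, fixed, empty. Origin at the centre of its underside, y along its length (roughly to the robot's left, yaw within 0.25 rad), z up. Four round black-floored pockets, 50 mm across, 10 mm deep (floor 12 mm above the bench), in one row at y = -90, -30, +30 and +90 mm on its y axis (x = 0); each takes any objective. Tray or rack may be the nearer row.
- oil_bottle: Bystander: small amber bottle with black cap, 34 mm in diameter, 75 mm tall, loose; origin at the centre of its underside.
- tissue_box: Bystander: flat cardboard box of lens tissue, 75 x 110 x 35 mm, loose; origin at the centre of its underside.
- dish: Bystander: shallow glass dish, 90 mm across, 16 mm high, loose; origin at the centre of its underside.
There are look-alikes about, which are no part of the job. Leave any yellow look-alike of the obj_collared alone.

How it is judged:
By the outcome, as a careful person would: the job done as asked, in the order asked, and still so for the second after the job is handed in, with the robot touching nothing.
It also fails if it takes over 99 s, if anything falls off the work surface, if the arm or the gripper's body presses on something with over 40 N, if the wrist force passes 120 N, or if a joint passes its speed limit or range.

## Working session

There is one attempt and no reset: what is moved stays moved. The work goes in short steps, Python scripts to look and compute and a tool call to move; the robot and the scene stay as the last step left them, time stands still between calls to the robot, and variables do not carry over. Pictures are saved under pics/ and viewed, about 12 in all and at most 16, crops included, and the job is handed in when it is done.

Besides the shell and the picture viewer there is one more tool, called after "Call:" as name(argument=value, ...), one argument or row to a line, values as JSON. servo_tool: Moves the arm, as the interface text tells. Its arguments: {"type":"object","properties":{"motion":{"type":"array","items":{"type":"array","items":{"type":"number"}}},"force":{"type":"number"}},"required":["motion"]}

```bash
mkdir -p pics
cat > h.py <<'E'
import numpy as np, cv2
from station import arm
from scipy.spatial.transform import Rotation as R
def rot(a): 
    a=np.array(a,float)
    return a if a.shape==(3,3) else R.from_euler('xyz',a,degrees=True).as_matrix()
def ray(c,u,v):
    K=np.array(c['intrinsics']); d=np.linalg.inv(K)@[u,v,1]; return rot(c['attitude'])@[d[0],-d[1],-d[2]]
def onplane(c,u,v,z):
    d=ray(c,u,v); o=np.array(c['xyz']); return o+d*(z-o[2])/d[2]
def proj(c,p):
    q=rot(c['attitude']).T@(np.array(p)-np.array(c['xyz'])); h=np.array(c['intrinsics'])@[q[0],-q[1],-q[2]]; return h[:2]/h[2]
E
python3 - <<'E'
from h import *
for n in('top','side'):
    c=arm.read_camera(n); cv2.imwrite(f'pics/{n}0.png',c['img']); print({k:v for k,v in c.items() if k!='img'})
print(arm.state())
E
```

```text
{'intrinsics': array([[415.40561594,   0.        , 282.95287329],
       [  0.        , 415.40561594, 208.6913726 ],
       [  0.        ,   0.        ,   1.        ]]), 'xyz': array([ 0.43943608, -0.02018899,  0.92230481]), 'attitude': array([  3.30249805,  -0.67641027, -88.79618786])}
{'intrinsics': array([[545.62287053,   0.        , 283.76722333],
       [  0.        , 545.62287053, 203.1101983 ],
       [  0.        ,   0.        ,   1.        ]]), 'xyz': array([ 0.22497477, -0.88290644,  1.15673286]), 'attitude': array([ 39.01038021,  -1.02250813, -15.9441147 ])}
{'clock': 0.1, 'qpos': array([-67.69516639,  23.94493763,  -0.59198562,  92.47898757,
         0.26977262,  63.63978257,  -3.03687634]), 'qvel': array([ 0.11351711, -0.12191586, -0.06589316,  0.02476804, -0.05562687,
        0.00242243, -0.00020601]), 'joint_efforts': array([ 2.29214798e-03, -8.52584982e+01,  6.40678313e-01, -4.26696396e+01,
       -4.87481011e-02,  1.64167030e-02,  6.72540568e-05]), 'eef_pos': array([0.26085525, 0.56760479, 0.2049069 ]), 'ee_rot': array([1.79995368e+02, 6.21649780e-02, 6.53193730e+01]), 'force': array([-0.82369536,  1.11784328, -0.36436729]), 'ft_torque': array([-0.03350595, -0.00220162, -0.03070087]), 'finger_gap': 0.0940822342858066}
```

View pics/top0.png

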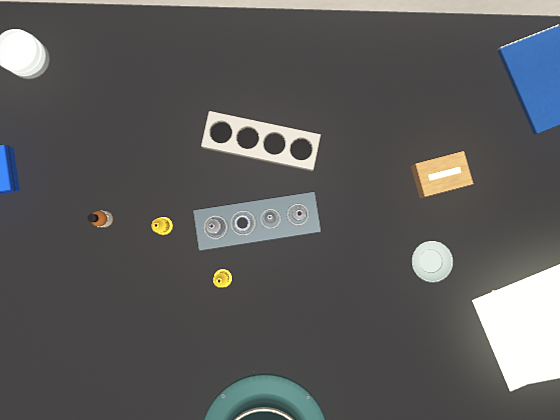

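View pics/side0.png

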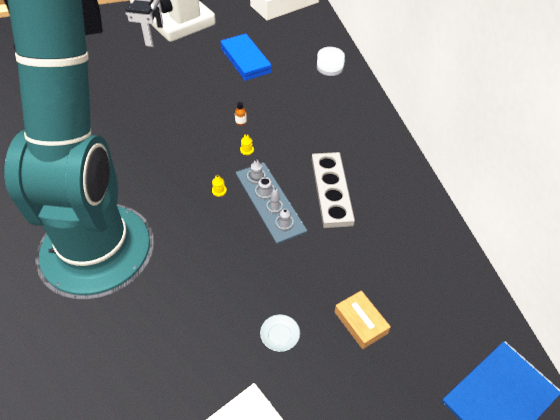

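Both views agree. The tray is the nearer row, at about (257,221) in the top view, with four steel objectives at (215,227), (243,223), (270,218) and (298,214). The rack is beyond it at (261,141). There are yellow look-alikes at (162,226) and (222,278), and the amber bottle is at (100,219). I'll leave those three alone. Next I'll measure the tray and rack and check a close crop.

```bash
cat > m.py <<'E'
from h import *
c=arm.read_camera('top'); im=c['img']; s=arm.read_camera('side')
def rect(mask,z,name):
    mask=cv2.morphologyEx(mask,cv2.MORPH_CLOSE,np.ones((15,15)))
    k=max(cv2.findContours(mask,cv2.RETR_EXTERNAL,cv2.CHAIN_APPROX_NONE)[0],key=cv2.contourArea)
    w=np.array([onplane(c,p[0][0],p[0][1],z)[:2] for p in k],np.float32)*1000
    (ctr,sz,a)=cv2.minAreaRect(w); b=cv2.boxPoints((ctr,sz,a))
    e=max([b[1]-b[0],b[2]-b[1]],key=np.linalg.norm); e=e/np.linalg.norm(e); e*=np.sign(e[1])
    print(name,np.round(ctr,1),np.round(sz,1),'yaw',np.degrees(np.arctan2(-e[0],e[1])).round(2))
    for y in(90,30,-30,-90): print('   ',y,np.round(np.array(ctr)+e*y,1))
    return np.array(ctr),e
roi=np.zeros(im.shape[:2],np.uint8); roi[100:260,185:330]=255
b,g,r=[im[...,i].astype(int) for i in range(3)]
rk=(((r>140)&(r>=b))*255).astype(np.uint8)&roi; rk[180:]=0
tr=(((b>70)&(b-r>10))*255).astype(np.uint8)&roi; tr[:185]=0
print('rack pockets'); rect(rk,.022,'rack'); tc,te=rect(tr,.012,'tray')
# pocket floors
dk=((im.max(2)<60)*255).astype(np.uint8); 
for k in cv2.findContours(dk,cv2.RETR_LIST,cv2.CHAIN_APPROX_NONE)[0]:
    A=cv2.contourArea(k)
    if 250<A<900:
        (x,y),q,a=cv2.fitEllipse(k); print('hole',round(x),round(y),A,np.round(onplane(c,x,y,.022)*1000,1))
a=cv2.resize(im[185:260,140:330],None,fx=4,fy=4,interpolation=cv2.INTER_CUBIC)
d=cv2.resize(s['img'][125:250,200:320],None,fx=4,fy=4,interpolation=cv2.INTER_CUBIC)[:, :480]
cv2.imwrite('pics/cr.png',np.vstack([cv2.resize(a,(760,300)),]))
cv2.imwrite('pics/cs.png',d)
E
python3 m.py
```

```text
rack pockets
rack [640.7  22.6] [252.   82.6] yaw -10.7
    90 [657.4 111.1]
    30 [646.2  52.1]
    -30 [635.1  -6.8]
    -90 [624.  -65.8]
tray [465.  27.] [ 89.2 270.1] yaw 9.99
    90 [449.4 115.6]
    30 [459.8  56.5]
    -30 [470.2  -2.6]
    -90 [480.6 -61.7]
hole 301 149 267.5 [623.  -65.6  22. ]
hole 301 149 295.5 [622.7 -65.6  22. ]
hole 248 138 252.0 [644.4  51.2  22. ]
hole 247 138 289.5 [645.   51.2  22. ]
hole 221 132 299.0 [656.3 110.1  22. ]
```

View pics/cr.png

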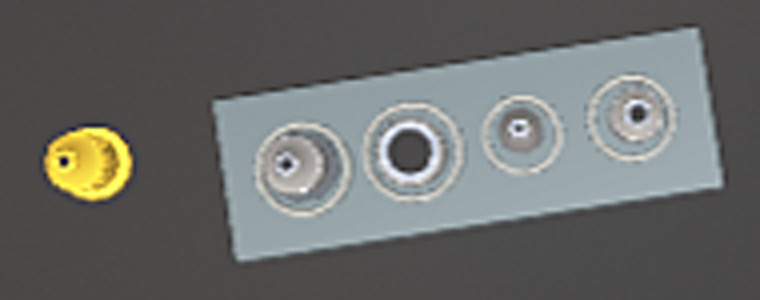

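View pics/cs.png

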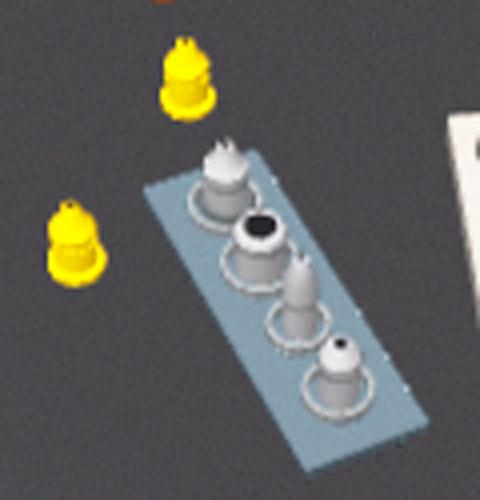

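Left to right on the tray the order is collared, stubby, slim, straight. The ring sizes in the crop agree: 52, 55, 44 and 48 mm. The tray measures 89x270 mm and the rack 252x83 mm, both matching the given sizes.

The possible confusions are the two yellow collared look-alikes at (162,226) and (222,278). The four grey ones standing in nests are the right ones.

I'll keep the jaws across the rows and put the TCP at z = 27 mm for both picking and placing.

```bash
cat > plan.py <<'E'
# usage: plan.py x y z yaw n  [x y z yaw n ...]  (mm, deg): rows per leg, tool axes
import sys
from h import *
s=arm.state(); p=np.array(s['eef_pos'])*1000; Q=R.from_euler('xyz',s['ee_rot'],degrees=True)
print('t',round(s['clock'],2),'at',p.round(1),np.round(s['ee_rot'],1),'gap',round(s['finger_gap']*1000,1),'F',np.round(s['force'],1))
a=list(map(float,sys.argv[1:]))
for i in range(0,len(a),5):
    t=np.array(a[i:i+3]); n=int(a[i+4]); T=R.from_euler('xyz',[180,0,a[i+3]],degrees=True)
    w=(Q.inv()*T).as_rotvec()/n; d=(t-p)/n
    for k in range(n):
        v=Q.inv().apply(d).round(1); print([*map(float,v),*map(float,w.round(4))]); p=p+Q.apply(v); Q=Q*R.from_rotvec(w.round(4))
    print('--')
E
python3 plan.py 449 116 130 10 10
```

```text
t 0.2 at [260.9 567.7 205.1] [180.    0.   65.3] gap 93.6 F [ 0.4 -0.8  0.6]
[-33.2, 36.0, 7.5, 0.0, 0.0001, 0.0965]
[-29.6, 39.0, 7.5, 0.0, 0.0001, 0.0965]
[-25.7, 41.6, 7.5, 0.0, 0.0001, 0.0965]
[-21.5, 43.9, 7.5, 0.0, 0.0001, 0.0965]
[-17.2, 45.8, 7.5, 0.0, 0.0001, 0.0965]
[-12.7, 47.2, 7.5, 0.0, 0.0001, 0.0965]
[-8.1, 48.2, 7.5, 0.0, 0.0001, 0.0965]
[-3.4, 48.8, 7.5, 0.0, 0.0001, 0.0965]
[1.3, 48.9, 7.5, 0.0, 0.0001, 0.0965]
[6.0, 48.6, 7.5, 0.0, 0.0001, 0.0965]
--
```

Call:
servo_tool(
  motion=[
    [-33.2, 36.0, 7.5, 0, 0, 0.0965, 100],
    [-29.6, 39.0, 7.5, 0, 0, 0.0965, 100],
    [-25.7, 41.6, 7.5, 0, 0, 0.0965, 100],
    [-21.5, 43.9, 7.5, 0, 0, 0.0965, 100],
    [-17.2, 45.8, 7.5, 0, 0, 0.0965, 100],
    [-12.7, 47.2, 7.5, 0, 0, 0.0965, 100],
    [-8.1, 48.2, 7.5, 0, 0, 0.0965, 100],
    [-3.4, 48.8, 7.5, 0, 0, 0.0965, 100],
    [1.3, 48.9, 7.5, 0, 0, 0.0965, 100],
    [6.0, 48.6, 7.5, 0, 0, 0.0965, 100],
  ],
  force=25,
)

```text
clock: 1.45
eef_pos: [0.4495, 0.1148, 0.1304]
ee_rot: [-180.0, -0.0, 9.9]
force: [1.2, 0.7, 0.6]
finger_gap: 0.0939
```

Call:
servo_tool(
  motion=[
    [0, 0, 0, 0, 0, 0, 100],
    [0, 0, 0, 0, 0, 0, 100],
  ],
)

```text
clock: 1.7
eef_pos: [0.4489, 0.1167, 0.1304]
ee_rot: [-180.0, 0.0, 10.1]
force: [0.6, 0.5, -0.5]
finger_gap: 0.0938
```

```bash
python3 plan.py 449 116 130 10 2
python3 - <<'E'
from h import *
c=arm.read_camera('side'); u,v=proj(c,[.449,.116,.13]).astype(int);print(u,v, proj(c,[.449,.116,.012+.066]))
cv2.imwrite('pics/s1.png',cv2.resize(c['img'][v-70:v+80,u-80:u+120],None,fx=3.5,fy=3.5,interpolation=cv2.INTER_CUBIC))
E
```

```text
t 1.7 at [448.9 116.7 130.4] [-180.     0.    10.1] gap 93.8 F [ 0.6  0.5 -0.5]
[-0.0, 0.3, 0.2, -0.0, 0.0001, 0.0006]
[-0.0, 0.3, 0.2, -0.0, 0.0001, 0.0006]
--
254 146 [254.9367997  160.40200963]
```

View pics/s1.png

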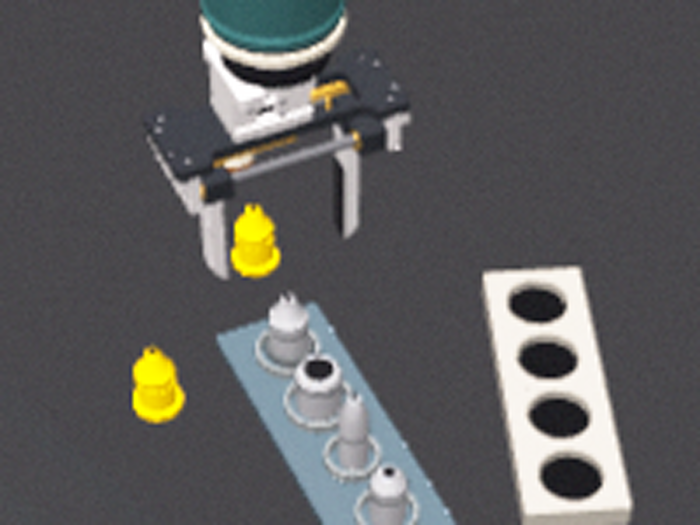

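The side view shows the jaws open across the tray directly above the collared objective, whose nose is at crop (289,297), about 6 px from prediction. The jaw travel covers that, so I'll descend and grip.

Call:
servo_tool(
  motion=[
    [0, 0.6, 30, 0, 0, 0, 100],
    [0, 0, 30, 0, 0, 0, 100],
    [0, 0, 25, 0, 0, 0, 100],
    [0, 0, 18, 0, 0, 0, 100],
    [0, 0, 0, 0, 0, 0, 100],
    [0, 0, 0, 0, 0, 0, 25],
    [0, 0, 0, 0, 0, 0, 0],
    [0, 0, 0, 0, 0, 0, 0],
    [0, 0, 0, 0, 0, 0, 0],
    [0, 0, 0, 0, 0, 0, 0],
  ],
)

```text
clock: 3.0
eef_pos: [0.4492, 0.1157, 0.0276]
ee_rot: [180.0, -0.0, 10.0]
force: [-0.2, -0.8, -0.4]
finger_gap: 0.0472
```

Call:
servo_tool(
  motion=[
    [0, 0, 0, 0, 0, 0, 0],
    [0, 0, 0, 0, 0, 0, 0],
  ],
)

```text
clock: 3.25
eef_pos: [0.4494, 0.1157, 0.0275]
ee_rot: [180.0, -0.0, 10.0]
force: [0.6, 0.2, 0.3]
finger_gap: 0.0297
```

Call:
servo_tool(
  motion=[
    [0, 0, 0, 0, 0, 0, 0],
    [0, 0, 0, 0, 0, 0, 0],
    [0, 0, -10, 0, 0, 0, 0],
    [0, 0, -20, 0, 0, 0, 0],
    [0, 0, -30, 0, 0, 0, 0],
    [0, 0, -30, 0, 0, 0, 0],
    [0, 0, -15, 0, 0, 0, 0],
    [0, 0, 0, 0, 0, 0, 0],
  ],
)

```text
clock: 4.25
eef_pos: [0.4494, 0.1159, 0.133]
ee_rot: [-180.0, -0.1, 10.0]
force: [-0.3, -0.5, -2.3]
finger_gap: 0.0302
```

```bash
python3 plan.py 623 -66 132 -10.7 8;  python3 - <<'E'
from h import *
c=arm.read_camera('side'); u,v=proj(c,[.449,.116,.13]).astype(int)
cv2.imwrite('pics/s2.png',cv2.resize(c['img'][v-70:v+80,u-80:u+120],None,fx=3.5,fy=3.5,interpolation=cv2.INTER_CUBIC))
E
```

```text
t 4.25 at [449.4 115.9 133. ] [-1.8e+02 -1.0e-01  1.0e+01] gap 30.2 F [-0.3 -0.5 -2.3]
[17.4, 26.2, 0.1, -0.0001, -0.0001, 0.0452]
[18.6, 25.4, 0.1, -0.0001, -0.0001, 0.0452]
[19.7, 24.5, 0.1, -0.0001, -0.0001, 0.0452]
[20.8, 23.6, 0.1, -0.0001, -0.0001, 0.0452]
[21.8, 22.6, 0.1, -0.0001, -0.0001, 0.0452]
[22.8, 21.6, 0.1, -0.0001, -0.0001, 0.0452]
[23.8, 20.6, 0.1, -0.0001, -0.0001, 0.0452]
[24.7, 19.5, 0.1, -0.0001, -0.0001, 0.0452]
--
```

View pics/s2.png

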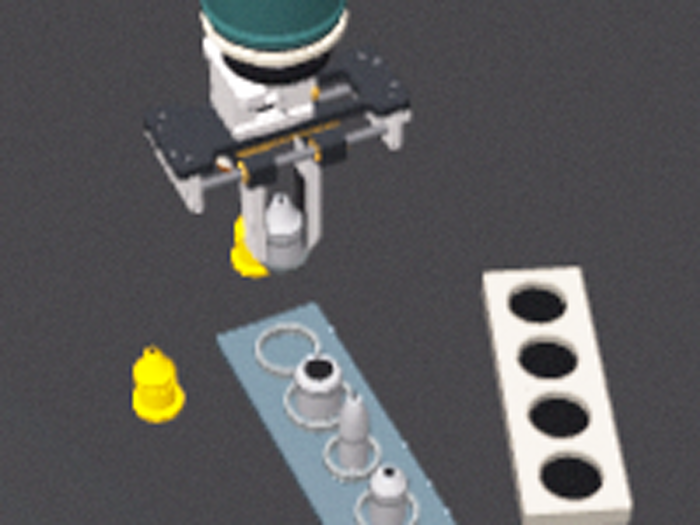

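The collared objective is held upright and its nest is empty. Now I'll carry it to the right-end pocket and set it down.

Call:
servo_tool(
  motion=[
    [17.4, 26.2, 0, 0, 0, 0.0452, 0],
    [18.6, 25.4, 0, 0, 0, 0.0452, 0],
    [19.7, 24.5, 0, 0, 0, 0.0452, 0],
    [20.8, 23.6, 0, 0, 0, 0.0452, 0],
    [21.8, 22.6, 0, 0, 0, 0.0452, 0],
    [22.8, 21.6, 0, 0, 0, 0.0452, 0],
    [23.8, 20.6, 0, 0, 0, 0.0452, 0],
    [24.7, 19.5, 0, 0, 0, 0.0452, 0],
    [0, 0, 0, 0, 0, 0, 0],
    [0, 0, 0, 0, 0, 0, 0],
  ],
)

```text
clock: 5.55
eef_pos: [0.6219, -0.066, 0.1311]
ee_rot: [180.0, 0.1, -10.7]
force: [0.1, 0.1, -1.8]
finger_gap: 0.03
```

```bash
python3 plan.py 623 -66 29 -10.7 4;  python3 - <<'E'
from h import *
c=arm.read_camera('side'); u,v=proj(c,[.623,-.066,.10]).astype(int)
cv2.imwrite('pics/s3.png',cv2.resize(c['img'][v-80:v+60,u-90:u+90],None,fx=3.5,fy=3.5,interpolation=cv2.INTER_CUBIC))
E
```

```text
t 5.55 at [621.9 -66.  131.1] [ 1.80e+02  1.00e-01 -1.07e+01] gap 30.0 F [ 0.1  0.1 -1.8]
[0.3, -0.1, 25.5, 0.0001, 0.0005, 0.0002]
[0.3, -0.1, 25.5, 0.0001, 0.0005, 0.0002]
[0.3, -0.1, 25.5, 0.0001, 0.0005, 0.0002]
[0.3, -0.1, 25.5, 0.0001, 0.0005, 0.0002]
--
```

Call:
servo_tool(
  motion=[
    [1, 0, 32, 0, 0, 0, 0],
    [0, 0, 32, 0, 0, 0, 0],
    [0, 0, 24, 0, 0, 0, 0],
    [0, 0, 10, 0, 0, 0, 0],
    [0, 0, 4, 0, 0, 0, 0],
    [0, 0, 1, 0, 0, 0, 0],
    [0, 0, 0, 0, 0, 0, 0],
  ],
)

```text
clock: 6.48
eef_pos: [0.6241, -0.0666, 0.0302]
ee_rot: [-180.0, -0.1, -10.7]
force: [-0.6, 0.7, -1.4]
finger_gap: 0.0302
```

Call:
servo_tool(
  motion=[
    [0, 0, 1, 0, 0, 0, 0],
    [0, 0, 1, 0, 0, 0, 0],
    [0, 0, 0, 0, 0, 0, 0],
  ],
)

```text
clock: 6.85
eef_pos: [0.6238, -0.0666, 0.0276]
ee_rot: [180.0, -0.0, -10.7]
force: [0.5, 0.5, 0.1]
finger_gap: 0.0301
```

The load is off the wrist at TCP z = 27.6 mm, so the objective is seated. Releasing it and rising.

Call:
servo_tool(
  motion=[
    [0, 0, 0, 0, 0, 0, 70],
    [0, 0, 0, 0, 0, 0, 70],
    [0, 0, 0, 0, 0, 0, 70],
    [0, 0, 0, 0, 0, 0, 70],
    [0, 0, -15, 0, 0, 0, 100],
    [0, 0, -30, 0, 0, 0, 100],
    [0, 0, -35, 0, 0, 0, 100],
    [0, 0, -25, 0, 0, 0, 100],
    [0, 0, 0, 0, 0, 0, 100],
  ],
)

```text
clock: 7.98
eef_pos: [0.6248, -0.0668, 0.1352]
ee_rot: [-180.0, -0.2, -10.7]
force: [-0.8, 0.0, -0.0]
finger_gap: 0.0939
```

```bash
python3 plan.py 460 56.5 130 10 8 635 -7 130 -10.7 8
python3 - <<'E'
from h import *
c=arm.read_camera('side'); u,v=proj(c,[.623,-.066,.10]).astype(int)
cv2.imwrite('pics/s4.png',cv2.resize(c['img'][v-80:v+60,u-120:u+90],None,fx=3.5,fy=3.5,interpolation=cv2.INTER_CUBIC))
E
```

```text
t 7.97 at [624.8 -66.8 135.2] [-180.    -0.2  -10.7] gap 93.9 F [-0.8  0.  -0. ]
[-23.1, -11.3, 0.6, -0.0, -0.0005, -0.0452]
[-22.6, -12.4, 0.6, -0.0, -0.0005, -0.0452]
[-22.0, -13.4, 0.6, -0.0, -0.0005, -0.0452]
[-21.4, -14.3, 0.6, -0.0, -0.0005, -0.0452]
[-20.7, -15.3, 0.6, -0.0, -0.0005, -0.0452]
[-20.0, -16.2, 0.6, -0.0, -0.0005, -0.0452]
[-19.2, -17.1, 0.6, -0.0, -0.0005, -0.0452]
[-18.4, -17.9, 0.6, -0.0, -0.0005, -0.0452]
--
[20.2, 11.6, 0.0, -0.0, 0.0, 0.0452]
[20.7, 10.7, 0.0, -0.0, 0.0, 0.0452]
[21.1, 9.8, 0.0, -0.0, 0.0, 0.0452]
[21.5, 8.8, 0.0, -0.0, 0.0, 0.0452]
[21.9, 7.8, 0.0, -0.0, 0.0, 0.0452]
[22.3, 6.8, 0.0, -0.0, 0.0, 0.0452]
[22.5, 5.8, 0.0, -0.0, 0.0, 0.0452]
[22.8, 4.8, 0.0, -0.0, 0.0, 0.0452]
--
```

View pics/s4.png

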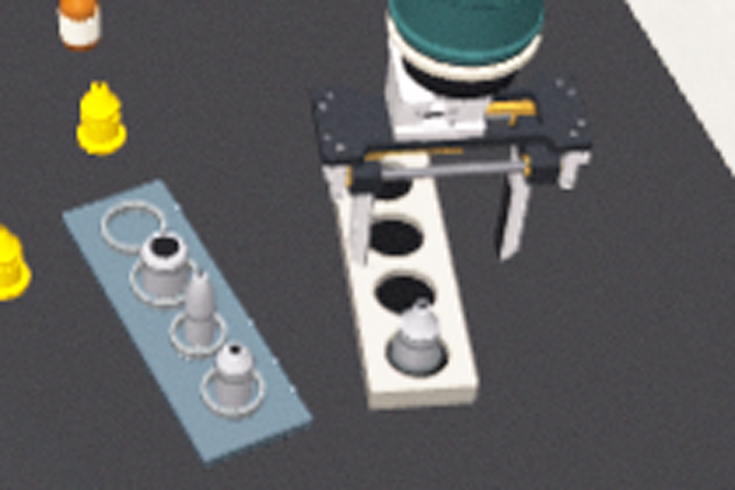

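The collared objective stands upright in the right-end pocket, at crop (415,350). The stubby one is next.

Call:
servo_tool(
  motion=[
    [-23.1, -11.3, 0.6, 0, 0, -0.0452, 100],
    [-22.6, -12.4, 0.6, 0, 0, -0.0452, 100],
    [-22.0, -13.4, 0.6, 0, 0, -0.0452, 100],
    [-21.4, -14.3, 0.6, 0, 0, -0.0452, 100],
    [-20.7, -15.3, 0.6, 0, 0, -0.0452, 100],
    [-20.0, -16.2, 0.6, 0, 0, -0.0452, 100],
    [-19.2, -17.1, 0.6, 0, 0, -0.0452, 100],
    [-18.4, -17.9, 0.6, 0, 0, -0.0452, 100],
    [0, 0, 0, 0, 0, 0, 100],
    [0, 0, 0, 0, 0, 0, 100],
  ],
)

```text
clock: 9.28
eef_pos: [0.4592, 0.0563, 0.1275]
ee_rot: [180.0, 0.0, 10.0]
force: [0.4, -0.6, 0.2]
finger_gap: 0.0944
```

Call:
servo_tool(
  motion=[
    [0.5, 0, 30, 0, 0, 0, 100],
    [0, 0, 30, 0, 0, 0, 100],
    [0, 0, 25, 0, 0, 0, 100],
    [0, 0, 15.5, 0, 0, 0, 100],
    [0, 0, 0, 0, 0, 0, 100],
    [0, 0, 0, 0, 0, 0, 25],
    [0, 0, 0, 0, 0, 0, 0],
    [0, 0, 0, 0, 0, 0, 0],
    [0, 0, 0, 0, 0, 0, 0],
    [0, 0, 0, 0, 0, 0, 0],
  ],
)

```text
clock: 10.52
eef_pos: [0.4594, 0.0568, 0.0273]
ee_rot: [180.0, -0.0, 10.0]
force: [-0.3, -0.2, 1.1]
finger_gap: 0.0474
```

Call:
servo_tool(
  motion=[
    [0, 0, 0, 0, 0, 0, 0],
    [0, 0, 0, 0, 0, 0, 0],
    [0, 0, 0, 0, 0, 0, 0],
  ],
)

```text
clock: 10.9
eef_pos: [0.4594, 0.0567, 0.0272]
ee_rot: [180.0, -0.0, 10.0]
force: [0.0, 0.2, 1.0]
finger_gap: 0.0346
```

Call:
servo_tool(
  motion=[
    [0, 0, -10, 0, 0, 0, 0],
    [0, 0, -20, 0, 0, 0, 0],
    [0, 0, -30, 0, 0, 0, 0],
    [0, 0, -30, 0, 0, 0, 0],
    [0, 0, -13, 0, 0, 0, 0],
    [0, 0, 0, 0, 0, 0, 0],
  ],
)

```text
clock: 11.65
eef_pos: [0.4595, 0.057, 0.1306]
ee_rot: [-180.0, -0.1, 10.0]
force: [-0.4, -0.2, -1.9]
finger_gap: 0.0348
```

Call:
servo_tool(
  motion=[
    [20.2, 11.6, 0, 0, 0, 0.0452, 0],
    [20.7, 10.7, 0, 0, 0, 0.0452, 0],
    [21.1, 9.8, 0, 0, 0, 0.0452, 0],
    [21.5, 8.8, 0, 0, 0, 0.0452, 0],
    [21.9, 7.8, 0, 0, 0, 0.0452, 0],
    [22.3, 6.8, 0, 0, 0, 0.0452, 0],
    [22.5, 5.8, 0, 0, 0, 0.0452, 0],
    [22.8, 4.8, 0, 0, 0, 0.0452, 0],
    [0, 0, 0, 0, 0, 0, 0],
    [0, 0, 0, 0, 0, 0, 0],
  ],
)

```text
clock: 12.9
eef_pos: [0.6334, -0.0067, 0.1289]
ee_rot: [180.0, 0.1, -10.7]
force: [-0.1, 0.0, -1.7]
finger_gap: 0.0353
```

Call:
servo_tool(
  motion=[
    [1, 0, 32, 0, 0, 0, 0],
    [0, 0, 32, 0, 0, 0, 0],
    [0, 0, 22, 0, 0, 0, 0],
    [0, 0, 9, 0, 0, 0, 0],
    [0, 0, 4, 0, 0, 0, 0],
    [0, 0, 1.5, 0, 0, 0, 0],
    [0, 0, 1, 0, 0, 0, 0],
    [0, 0, 0, 0, 0, 0, 0],
    [0, 0, 0, 0, 0, 0, 0],
  ],
)

```text
clock: 14.02
eef_pos: [0.6355, -0.0069, 0.0289]
ee_rot: [-180.0, -0.0, -10.7]
force: [0.2, 0.1, -1.8]
finger_gap: 0.0351
```

Call:
servo_tool(
  motion=[
    [0, 0, 1, 0, 0, 0, 0],
    [0, 0, 0.5, 0, 0, 0, 0],
    [0, 0, 0, 0, 0, 0, 0],
  ],
)

```text
clock: 14.4
eef_pos: [0.6354, -0.007, 0.0272]
ee_rot: [180.0, 0.0, -10.7]
force: [-0.6, 0.2, -0.3]
finger_gap: 0.0352
```

Call:
servo_tool(
  motion=[
    [0, 0, 0, 0, 0, 0, 70],
    [0, 0, 0, 0, 0, 0, 70],
    [0, 0, 0, 0, 0, 0, 70],
    [0, 0, 0, 0, 0, 0, 70],
    [0, 0, -15, 0, 0, 0, 100],
    [0, 0, -30, 0, 0, 0, 100],
    [0, 0, -35, 0, 0, 0, 100],
    [0, 0, -25, 0, 0, 0, 100],
    [0, 0, 0, 0, 0, 0, 100],
  ],
)

```text
clock: 15.52
eef_pos: [0.6365, -0.0071, 0.135]
ee_rot: [-179.9, -0.2, -10.7]
force: [-0.6, -0.2, -1.1]
finger_gap: 0.094
```

```bash
python3 plan.py 470 -2.5 130 10 8 646 52 130 -10.7 8
```

```text
t 15.53 at [636.5  -7.1 135. ] [-179.9   -0.2  -10.7] gap 94.0 F [-0.6 -0.2 -1.1]
[-20.6, 3.3, 0.5, -0.0, -0.0005, -0.0452]
[-20.7, 2.4, 0.6, -0.0, -0.0005, -0.0452]
[-20.8, 1.4, 0.6, -0.0, -0.0005, -0.0452]
[-20.8, 0.5, 0.6, -0.0, -0.0005, -0.0452]
[-20.8, -0.4, 0.6, -0.0, -0.0005, -0.0452]
[-20.8, -1.4, 0.6, -0.0, -0.0005, -0.0452]
[-20.7, -2.3, 0.6, -0.0, -0.0005, -0.0452]
[-20.6, -3.3, 0.6, -0.0, -0.0005, -0.0452]
--
[22.9, -2.9, -0.0, -0.0, 0.0, 0.0452]
[22.7, -3.9, -0.0, -0.0, 0.0, 0.0452]
[22.5, -4.9, -0.0, -0.0, 0.0, 0.0452]
[22.3, -5.9, -0.0, -0.0, 0.0, 0.0452]
[22.0, -6.9, -0.0, -0.0, 0.0, 0.0452]
[21.6, -7.9, -0.0, -0.0, 0.0, 0.0452]
[21.3, -8.9, -0.0, -0.0, 0.0, 0.0452]
[20.8, -9.9, -0.0, -0.0, 0.0, 0.0452]
--
```

Call:
servo_tool(
  motion=[
    [-20.6, 3.3, 0.3, 0, 0, -0.0452, 100],
    [-20.7, 2.4, 0.3, 0, 0, -0.0452, 100],
    [-20.8, 1.4, 0.3, 0, 0, -0.0452, 100],
    [-20.8, 0.5, 0.3, 0, 0, -0.0452, 100],
    [-20.8, -0.4, 0.3, 0, 0, -0.0452, 100],
    [-20.8, -1.4, 0.3, 0, 0, -0.0452, 100],
    [-20.7, -2.3, 0.3, 0, 0, -0.0452, 100],
    [-20.6, -3.3, 0.3, 0, 0, -0.0452, 100],
    [0, 0, 0, 0, 0, 0, 100],
    [0, 0, 0, 0, 0, 0, 100],
  ],
)

```text
clock: 16.77
eef_pos: [0.4693, -0.0024, 0.1299]
ee_rot: [180.0, -0.0, 10.0]
force: [0.4, -2.0, 0.2]
finger_gap: 0.0939
```

Run:
```python
from h import *
c=arm.read_camera('side'); u,v=proj(c,[.55,0,.10]).astype(int)
cv2.imwrite('pics/s5.png',cv2.resize(c['img'][v-80:v+70,u-100:u+100],None,fx=3.5,fy=3.5,interpolation=cv2.INTER_CUBIC))
```

```text
(no output)
```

View pics/s5.png

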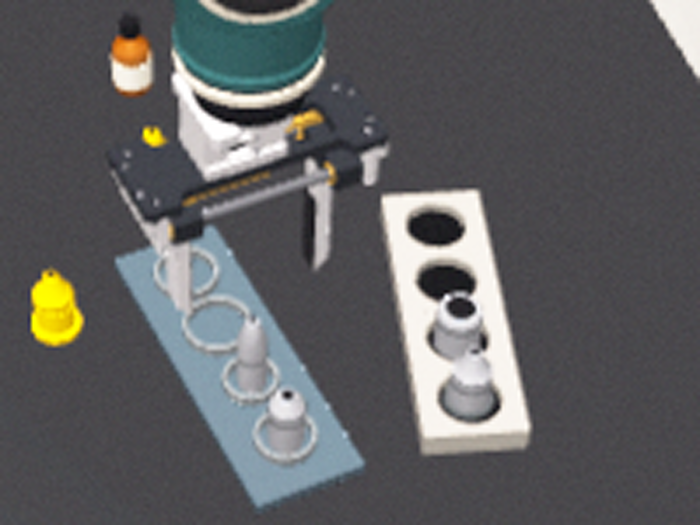

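Both placed objectives are upright and in the right pockets, the stubby at crop (458,325). The slim one at (253,350) is next.

Call:
servo_tool(
  motion=[
    [0.5, 0, 30, 0, 0, 0, 100],
    [0, 0, 30, 0, 0, 0, 100],
    [0, 0, 25, 0, 0, 0, 100],
    [0, 0, 17.7, 0, 0, 0, 100],
    [0, 0, 0, 0, 0, 0, 100],
    [0, 0, 0, 0, 0, 0, 25],
    [0, 0, 0, 0, 0, 0, 0],
    [0, 0, 0, 0, 0, 0, 0],
    [0, 0, 0, 0, 0, 0, 0],
    [0, 0, 0, 0, 0, 0, 0],
  ],
)

```text
clock: 18.08
eef_pos: [0.4693, -0.0023, 0.0272]
ee_rot: [180.0, -0.0, 10.0]
force: [-0.1, 0.3, -0.5]
finger_gap: 0.0478
```

Call:
servo_tool(
  motion=[
    [0, 0, 0, 0, 0, 0, 0],
    [0, 0, 0, 0, 0, 0, 0],
    [0, 0, 0, 0, 0, 0, 0],
    [0, 0, 0, 0, 0, 0, 0],
  ],
)

```text
clock: 18.58
eef_pos: [0.4694, -0.0023, 0.0271]
ee_rot: [180.0, -0.0, 10.0]
force: [1.8, -0.3, 1.6]
finger_gap: 0.0225
```

Call:
servo_tool(
  motion=[
    [0, 0, -10, 0, 0, 0, 0],
    [0, 0, -20, 0, 0, 0, 0],
    [0, 0, -30, 0, 0, 0, 0],
    [0, 0, -30, 0, 0, 0, 0],
    [0, 0, -13, 0, 0, 0, 0],
    [0, 0, 0, 0, 0, 0, 0],
  ],
)

```text
clock: 19.32
eef_pos: [0.4694, -0.0021, 0.1305]
ee_rot: [-180.0, -0.1, 10.0]
force: [0.2, 0.4, -1.6]
finger_gap: 0.0225
```

Call:
servo_tool(
  motion=[
    [22.9, -2.9, 0, 0, 0, 0.0452, 0],
    [22.7, -3.9, 0, 0, 0, 0.0452, 0],
    [22.5, -4.9, 0, 0, 0, 0.0452, 0],
    [22.3, -5.9, 0, 0, 0, 0.0452, 0],
    [22.0, -6.9, 0, 0, 0, 0.0452, 0],
    [21.6, -7.9, 0, 0, 0, 0.0452, 0],
    [21.3, -8.9, 0, 0, 0, 0.0452, 0],
    [20.8, -9.9, 0, 0, 0, 0.0452, 0],
    [0, 0, 0, 0, 0, 0, 0],
    [0, 0, 0, 0, 0, 0, 0],
  ],
)

```text
clock: 20.58
eef_pos: [0.6445, 0.0517, 0.1289]
ee_rot: [179.9, 0.1, -10.7]
force: [-0.6, -0.3, -1.0]
finger_gap: 0.0223
```

Call:
servo_tool(
  motion=[
    [1, 0, 32, 0, 0, 0, 0],
    [0, 0, 32, 0, 0, 0, 0],
    [0, 0, 22, 0, 0, 0, 0],
    [0, 0, 9, 0, 0, 0, 0],
    [0, 0, 4, 0, 0, 0, 0],
    [0, 0, 1.5, 0, 0, 0, 0],
    [0, 0, 0, 0, 0, 0, 0],
    [0, 0, 0, 0, 0, 0, 0],
    [0, 0, 0, 0, 0, 0, 0],
  ],
)

```text
clock: 21.7
eef_pos: [0.6465, 0.052, 0.0298]
ee_rot: [-180.0, -0.0, -10.7]
force: [-0.2, -0.1, -0.4]
finger_gap: 0.0224
```

Call:
servo_tool(
  motion=[
    [0, 0, 1, 0, 0, 0, 0],
    [0, 0, 1, 0, 0, 0, 0],
    [0, 0, 0.5, 0, 0, 0, 0],
    [0, 0, 0, 0, 0, 0, 0],
  ],
)

```text
clock: 22.2
eef_pos: [0.6464, 0.052, 0.0272]
ee_rot: [-180.0, 0.0, -10.7]
force: [-1.1, 0.2, 2.6]
finger_gap: 0.0226
```

Call:
servo_tool(
  motion=[
    [0, 0, 0, 0, 0, 0, 70],
    [0, 0, 0, 0, 0, 0, 70],
    [0, 0, 0, 0, 0, 0, 70],
    [0, 0, 0, 0, 0, 0, 70],
    [0, 0, -15, 0, 0, 0, 100],
    [0, 0, -30, 0, 0, 0, 100],
    [0, 0, -35, 0, 0, 0, 100],
    [0, 0, -25, 0, 0, 0, 100],
    [0, 0, 0, 0, 0, 0, 100],
  ],
)

```text
clock: 23.32
eef_pos: [0.6475, 0.0519, 0.1349]
ee_rot: [-179.9, -0.2, -10.7]
force: [-0.5, 0.3, 0.4]
finger_gap: 0.0939
```

```bash
python3 plan.py 480.5 -61.5 132 10 8 657 111 132 -10.7 8
```

```text
t 23.32 at [647.5  51.9 134.9] [-179.9   -0.2  -10.7] gap 93.9 F [-0.5  0.3  0.4]
[-17.9, 17.8, 0.3, -0.0001, -0.0005, -0.0452]
[-18.7, 17.0, 0.3, -0.0001, -0.0005, -0.0452]
[-19.4, 16.1, 0.3, -0.0001, -0.0005, -0.0452]
[-20.1, 15.2, 0.3, -0.0001, -0.0005, -0.0452]
[-20.8, 14.3, 0.3, -0.0001, -0.0005, -0.0452]
[-21.4, 13.3, 0.3, -0.0001, -0.0005, -0.0452]
[-22.0, 12.4, 0.3, -0.0001, -0.0005, -0.0452]
[-22.5, 11.4, 0.4, -0.0001, -0.0005, -0.0452]
--
[25.5, -17.4, 0.0, 0.0, 0.0, 0.0452]
[24.7, -18.5, 0.0, 0.0, 0.0, 0.0452]
[23.8, -19.6, 0.0, 0.0, 0.0, 0.0452]
[22.9, -20.7, 0.0, 0.0, 0.0, 0.0452]
[21.9, -21.7, 0.0, 0.0, 0.0, 0.0452]
[20.9, -22.7, 0.0, 0.0, 0.0, 0.0452]
[19.9, -23.6, 0.0, 0.0, 0.0, 0.0452]
[18.8, -24.5, 0.0, 0.0, 0.0, 0.0452]
--
```

Call:
servo_tool(
  motion=[
    [-17.9, 17.8, 0.3, 0, 0, -0.0452, 100],
    [-18.7, 17.0, 0.3, 0, 0, -0.0452, 100],
    [-19.4, 16.1, 0.3, 0, 0, -0.0452, 100],
    [-20.1, 15.2, 0.3, 0, 0, -0.0452, 100],
    [-20.8, 14.3, 0.3, 0, 0, -0.0452, 100],
    [-21.4, 13.3, 0.3, 0, 0, -0.0452, 100],
    [-22.0, 12.4, 0.3, 0, 0, -0.0452, 100],
    [-22.5, 11.4, 0.3, 0, 0, -0.0452, 100],
    [0, 0, 0, 0, 0, 0, 100],
    [0, 0, 0, 0, 0, 0, 100],
  ],
)

```text
clock: 24.58
eef_pos: [0.4798, -0.0611, 0.1297]
ee_rot: [-180.0, -0.0, 10.0]
force: [0.4, -0.1, 0.1]
finger_gap: 0.094
```

Run:
```python
from h import *
c=arm.read_camera('side'); u,v=proj(c,[.55,0,.10]).astype(int)
cv2.imwrite('pics/s6.png',cv2.resize(c['img'][v-80:v+70,u-100:u+100],None,fx=3.5,fy=3.5,interpolation=cv2.INTER_CUBIC))
```

```text
(no output)
```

View pics/s6.png

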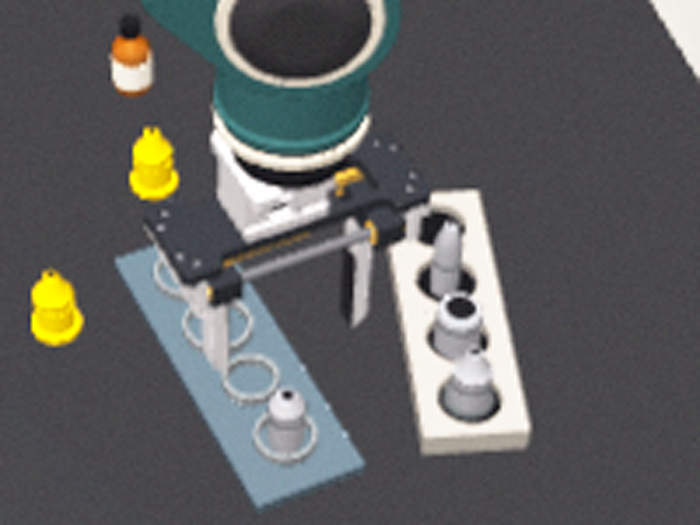

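The slim objective is upright in its pocket at crop (447,265). The straight one is last.

Call:
servo_tool(
  motion=[
    [0.5, 0, 30, 0, 0, 0, 100],
    [0, 0, 30, 0, 0, 0, 100],
    [0, 0, 25, 0, 0, 0, 100],
    [0, 0, 17.5, 0, 0, 0, 100],
    [0, 0, 0, 0, 0, 0, 100],
    [0, 0, 0, 0, 0, 0, 25],
    [0, 0, 0, 0, 0, 0, 0],
    [0, 0, 0, 0, 0, 0, 0],
    [0, 0, 0, 0, 0, 0, 0],
    [0, 0, 0, 0, 0, 0, 0],
  ],
)

```text
clock: 25.88
eef_pos: [0.48, -0.0614, 0.0273]
ee_rot: [180.0, -0.0, 10.0]
force: [-0.0, -0.1, -0.3]
finger_gap: 0.0473
```

Call:
servo_tool(
  motion=[
    [0, 0, 0, 0, 0, 0, 0],
    [0, 0, 0, 0, 0, 0, 0],
    [0, 0, 0, 0, 0, 0, 0],
    [0, 0, 0, 0, 0, 0, 0],
  ],
)

```text
clock: 26.38
eef_pos: [0.48, -0.0614, 0.0272]
ee_rot: [180.0, -0.0, 10.0]
force: [0.8, -0.3, 0.6]
finger_gap: 0.0272
```

Call:
servo_tool(
  motion=[
    [0, 0, -10, 0, 0, 0, 0],
    [0, 0, -20, 0, 0, 0, 0],
    [0, 0, -30, 0, 0, 0, 0],
    [0, 0, -30, 0, 0, 0, 0],
    [0, 0, -13, 0, 0, 0, 0],
    [0, 0, 0, 0, 0, 0, 0],
  ],
)

```text
clock: 27.12
eef_pos: [0.4801, -0.0612, 0.1306]
ee_rot: [-180.0, -0.1, 10.0]
force: [-0.1, 0.6, -1.4]
finger_gap: 0.0275
```

Call:
servo_tool(
  motion=[
    [25.5, -17.4, 0, 0, 0, 0.0452, 0],
    [24.7, -18.5, 0, 0, 0, 0.0452, 0],
    [23.8, -19.6, 0, 0, 0, 0.0452, 0],
    [22.9, -20.7, 0, 0, 0, 0.0452, 0],
    [21.9, -21.7, 0, 0, 0, 0.0452, 0],
    [20.9, -22.7, 0, 0, 0, 0.0452, 0],
    [19.9, -23.6, 0, 0, 0, 0.0452, 0],
    [18.8, -24.5, 0, 0, 0, 0.0452, 0],
    [0, 0, 0, 0, 0, 0, 0],
    [0, 0, 0, 0, 0, 0, 0],
  ],
)

```text
clock: 28.38
eef_pos: [0.6556, 0.1104, 0.1288]
ee_rot: [179.9, 0.1, -10.7]
force: [-0.1, -1.0, -1.3]
finger_gap: 0.0271
```

Call:
servo_tool(
  motion=[
    [1, 0, 32, 0, 0, 0, 0],
    [0, 0, 32, 0, 0, 0, 0],
    [0, 0, 22, 0, 0, 0, 0],
    [0, 0, 9, 0, 0, 0, 0],
    [0, 0, 4, 0, 0, 0, 0],
    [0, 0, 1.5, 0, 0, 0, 0],
    [0, 0, 0.5, 0, 0, 0, 0],
    [0, 0, 0.5, 0, 0, 0, 0],
    [0, 0, 0, 0, 0, 0, 0],
  ],
)

```text
clock: 29.5
eef_pos: [0.6575, 0.111, 0.0289]
ee_rot: [-180.0, -0.0, -10.7]
force: [-0.4, 0.1, -1.3]
finger_gap: 0.0277
```

Call:
servo_tool(
  motion=[
    [0, 0, 1, 0, 0, 0, 0],
    [0, 0, 0.5, 0, 0, 0, 0],
    [0, 0, 0, 0, 0, 0, 0],
  ],
)

```text
clock: 29.88
eef_pos: [0.6574, 0.111, 0.0273]
ee_rot: [180.0, -0.0, -10.7]
force: [-1.7, -0.6, 1.4]
finger_gap: 0.0272
```

Seated. I'll release, rise, and back the arm toward the left so the cameras can see the rack.

Call:
servo_tool(
  motion=[
    [0, 0, 0, 0, 0, 0, 70],
    [0, 0, 0, 0, 0, 0, 70],
    [0, 0, 0, 0, 0, 0, 70],
    [0, 0, 0, 0, 0, 0, 70],
    [0, 0, -15, 0, 0, 0, 100],
    [0, 0, -30, 0, 0, 0, 100],
    [0, 0, -35, 0, 0, 0, 100],
    [0, 0, -40, 0, 0, 0, 100],
    [0, 0, -40, 0, 0, 0, 100],
    [0, 0, 0, 0, 0, 0, 100],
  ],
)

```text
clock: 31.12
eef_pos: [0.6589, 0.111, 0.1915]
ee_rot: [-179.9, -0.3, -10.7]
force: [0.4, 0.2, -1.0]
finger_gap: 0.0938
```

Call:
servo_tool(
  motion=[
    [-20, -40, 0, 0, 0, 0, 100],
    [-20, -40, 0, 0, 0, 0, 100],
    [-20, -40, 0, 0, 0, 0, 100],
    [-20, -40, 0, 0, 0, 0, 100],
    [-20, -40, 0, 0, 0, 0, 100],
    [-20, -40, 0, 0, 0, 0, 100],
    [-20, -40, 0, 0, 0, 0, 100],
    [0, 0, 0, 0, 0, 0, 100],
    [0, 0, 0, 0, 0, 0, 100],
  ],
)

```text
clock: 32.25
eef_pos: [0.5719, 0.4113, 0.1871]
ee_rot: [180.0, -0.0, -10.7]
force: [1.4, -0.9, 0.1]
finger_gap: 0.094
```

Run:
```python
from h import *
s=arm.read_camera('side'); t=arm.read_camera('top')
u,v=proj(s,[.55,0,.05]).astype(int)
a=cv2.resize(s['img'][v-75:v+75,u-90:u+90],(720,600),interpolation=cv2.INTER_CUBIC)
cv2.imwrite('pics/f1.png',a)
cv2.imwrite('pics/f2.png',t['img'])
```

```text
(no output)
```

View pics/f1.png

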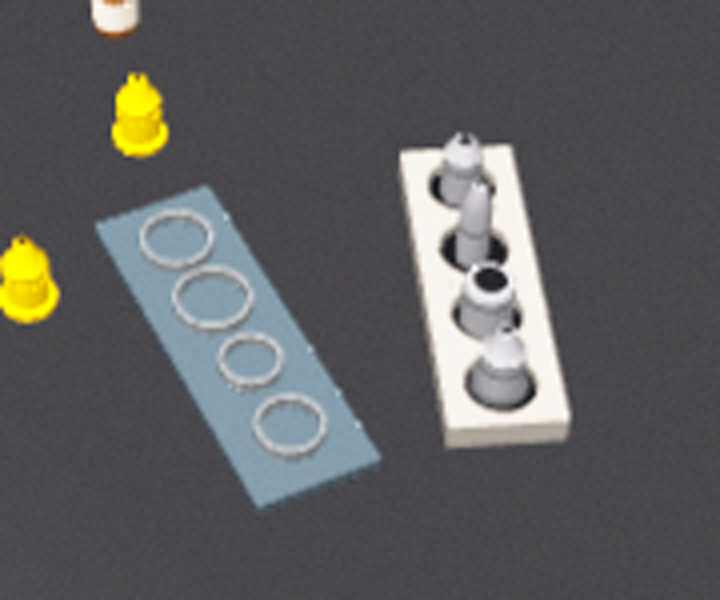

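View pics/f2.png

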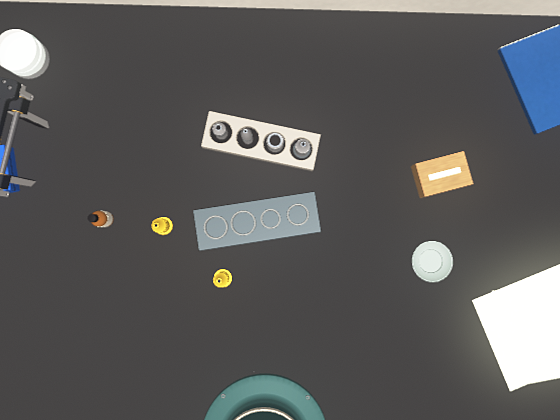

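All four stand upright in the rack. In the top view they are straight (220,130), slim (247,137), stubby (274,142) and collared (302,148), all nests are empty, and the bystanders have not moved.

```bash
python3 -c "
from station import arm
print(arm.sign_off())"
```

```text
the job is handed in; nothing more can be done
None
```

All four objectives are now in the rack in reverse order, and I handed the job in at about 32 s of the 99 s allowed. The tray, left to right, was collared, stubby, slim, straight. The rack, left to right, is straight, slim, stubby, collared.

- **Seating:** each one was lowered until the wrist load came off, at TCP z of about 27 mm, the same height it was picked at. The slim one pressed lightly, at 2.6 N, before I released it.
- **Last pictures:** the final side and top views show all four upright in their pockets, the four nests empty, and the gripper open and clear of everything. The yellow look-alikes, bottle, box and dish are where they started.
- **Disagreements:** the collared objective's nose was about 6 px in the enlarged crop (roughly 2 px in the camera image, about 4 mm) from where I predicted it, which the jaws took up. The finger gap read about 0.5 to 1.5 mm under the true barrel diameters throughout. No check failed.

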